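Angle a box tube past the post into a welding jig

ROBOT

A 6-joint arm with a two-finger parallel gripper is mounted at the origin on the work surface. World frame = base frame: x ahead of the robot, y to its left, z up, the work surface at z = 0. Lengths are in mm, angles in rad, forces in N, time in s.
With the tool pointing down it reaches from about 300 to 875 mm from the base axis. Payload 6.4 kg.
Tool frame: the origin (TCP) lies between the finger pads; the fingertips stand 17 mm ahead of it and the grasp point (between the pads) lies 2 mm behind it (arm.tips_ahead is the distance from the TCP to the fingertips, in mm); z points along the fingers, y is the direction in which the jaws open and shut (so a half turn about z gives the same grasp; the last joint's range is limited). The gripper opens to 85 mm and grips with 20 to 120 N. Pads are 22 mm wide; open, the fingers measure 114 mm over their backs; the gripper's body (76 mm by 85 mm) begins 54 mm behind the grasp point. The pads swing forward as they close: fully open they stand 13 mm farther back than shut.
Start: joints at [-1.312, 0.181, 1.607, -0, 1.354, -0.206], TCP at [257.758, -514.006, 248.288] pointing down, gripper open.
Joint ranges: [-2.99, 2.99], [-0.89, 2.07], [0.3, 2.58], [-1.14, 4.28], [0, 2.63], [-3.12, 3.12]. Speed limits (rad/s): [2.57, 2.57, 3.01, 3.14, 3.14, 3.14].

INTERFACE

Orientations are given as a rotation vector (axis times angle).
In Python, from workcell import arm gives the robot as it stands.
- The arm moves only by the tool arm_command, never from a script. Its arguments are lists of equal length, an entry for each row: "hand": the gripper command: -1 is shut, 1 is fully open, values between are in proportion; "travel": the shift along the tool's x, y, z in units of 50 mm (1.0 is 50 mm), a list of three; "delta_rot": the turn, a rotation vector about the tool's x, y, z in units of 8 degrees (1.0 is 8 degrees), a list of three. A call has 1 to 5 rows; each row shifts and turns the pose as measured when the row begins, along the tool's axes as they then stand; what a row does not reach is not made up. A row lasts 1/10 s, in which the tool goes at most 50 mm and 8.59 degrees, less where a joint would pass 70% of its speed; a pose out of reach is approached as far as the arm can. A call is refused whole if a number of a shift passes 1 or a number of a turn 1, either way. A call with a gripper value outside its range is refused whole. The fingers move at their own pace and stop on an object; the grip force is fixed at half the most. Time passes only in rows, so rows that do not move let the fingers close. It gives the time, the measured TCP pose, the force and the opening at its end, in the units of the state.
- arm.state(): the state, without advancing time (a new reading comes with each control period).
- arm.read_camera(name): name is "scene" or "top"; returns (picture, depth): 400x640x3 uint8, blue, green, red; 400x640 float32, mm along the optical axis (not along the pixel's ray), 0 where there is no reading.
- arm.camera_model(name): a dict with "fx", "fy", "cx", "cy" (pixels), "world_from_camera" (4x4, takes a point from camera to world coordinates). Camera axes: x right, y down, z forward; pixel columns grow to the right and rows downward; lengths in mm; the calibration is good to about 2 mm. A picture is of the moment at which its call begins. camera_model takes no time and is no camera call.
- arm.finish_job(): hands the job in, once; it reports no verdict.
The state is a dict: "time_s": time; "q": joint angles; "joint_vel": joint speeds; "tau": joint torques, N m; "ee_pos": TCP position; "eef_rot": TCP orientation; "ft_force": force on the tool from outside, world axes, zero at the start; "torque": the same for the moment, N m; "width": opening from 0.0 (shut) to 1.0 (fully open).
Only numpy, scipy, OpenCV 4.12 (cv2) and the standard library are available. Lean on these libraries where they do the work, as an engineer would, in place of code of your own. Each camera call takes 0.05 s, during which the arm holds its last target.

TASK

Push the loose square steel tube across the welding table into the blue jig: work one end in behind the yellow post, then swing the other end in, until the tube lies between the jig's two cheeks, flush along its whole length against the back fence. Only push it with the fingers: it stays flat on the table, is never lifted and never taken between the fingers. Leave the other things on the table where they are, and finish with the hand clear of everything.

Things in the scene. Friction and masses are not known exactly. Their poses are not given: they have to be found in the camera images.
- tube: bright square steel tube with copper and blue heat bands, 240 mm long (its y axis), 30 mm wide (x) and 30 mm high, 0.3 to 0.6 kg, loose, lying flat on the table; it slides with ordinary friction. Origin: centre of its underside. It is the same end for end.
- tube_end_a (a point): centre of the tube's end face at its +y end (120 mm from the middle, 15 mm above the table)
- tube_end_b (a point): centre of the tube's end face at its -y end (120 mm from the middle, 15 mm above the table)
- jig: blue jig fixed to the table, the bay for the tube, walls 40 mm high, no floor. Origin: on the table, middle of the back fence's front face. x points out of the back of the fence; the bay is on the -x side (the robot's) and open towards -x; y runs along the 306 mm long, 12 mm thick fence. Brackets reach 62 mm behind. Home: tube touching the fence, its centre line 15 mm in front of its face (jig x = -15 mm).
- cheek_a (a point): middle of the inner face of the jig's +y cheek, 20 mm above the table, at jig (-22.5, +135) mm. The cheek stands at right angles to the fence, 16 mm thick, reaching 45 mm out from it. The bay is thus 270 mm long.
- cheek_b (a point): middle of the inner face of the jig's -y cheek, 20 mm above the table, at jig (-22.5, -135) mm; the same shape
- post: yellow round post with a black band, fixed, 22 mm diameter, 60 mm tall. Origin: centre of its foot; axes parallel to the jig's. It stands before the +y end of the bay, 85 to 105 mm from the jig's middle, its back 50 mm from the fence face (centre at jig x = -61 mm), so the tube cannot go straight in: its +y end must go in obliquely between post and fence. The tube starts clear of it, on its -y side.
- pipe_offcut: short steel pipe offcut standing on end, 52 mm diameter, 60 mm tall; not part of the job, leave it alone. Origin: in its middle, on the table
- flange: loose steel flange plate lying flat, 60 x 85 x 10 mm, with a large hole; not part of the job, leave it alone. Origin: in its middle, on the table
- spray_can: green and white spray can, 60 mm diameter, 160 mm tall; not part of the job, leave it alone. Origin: in its middle, on the table
- brush: hand brush with a wooden handle, lying down; not part of the job, leave it alone. Origin: near its middle
- square: red magnetic welding square lying flat, about 90 x 90 x 20 mm; not part of the job, leave it alone. Origin: in its middle, on the table
- grinder: orange and black angle grinder lying on the table, about 320 mm long; not part of the job, leave it alone. Origin: in its middle, on the table
- jar: amber jar with black lid, 60 mm diameter, 70 mm tall; not part of the job, leave it alone. Origin: in its middle, on the table
Not all that is in view belongs to the job. What is shaped like the tube but green or pink is not meant.

How it is judged (in metres and radians):
On the way, in this order (a step that is already met when the one before it is completed fails the run):
1. one end of the tube has gone in behind the post while the tube still lies at an angle (((y of tube_end_a in the frame of post above 0.003 m and x of tube_end_a in the frame of jig above -0.05 m and y of tube_end_a in the frame of jig below 0.137 m) or (y of tube_end_b in the frame of post above 0.003 m and x of tube_end_b in the frame of jig above -0.05 m and y of tube_end_b in the frame of jig below 0.137 m)) and angle between the y axis of tube and the y axis of jig, either way round above 0.08 rad), for 0.05 s.
2. the tube lies flush against the back fence between the cheeks (x of tube_end_a in the frame of jig between -0.021 and -0.01 m and x of tube_end_b in the frame of jig between -0.021 and -0.01 m and y of tube in the frame of jig between -0.02 and 0.02 m and angle between the y axis of tube and the y axis of jig, either way round below 0.05 rad), for 0.2 s.
At the end, for the whole second after the job is handed in: The tube lies flat and at rest between the cheeks, parallel to the fence within 0.05 rad, no more than 6 mm between the fence and either end (all of step 2 and height (world z) of tube below 0.004 m and linear speed of tube below 0.01 m/s); the robot touches nothing.
It fails at once if the tube is lifted or tipped (over 12 mm or 0.12 rad) (height (world z) of tube above 0.012 m or angle between tube's own z axis and vertical above 0.12 rad).
It fails at once if the tube is taken between the fingers (y of the grasp point in the frame of tube between -0.118 and 0.118 m and x of the grasp point in the frame of tube between -0.011 and 0.011 m and z of the grasp point in the frame of tube below 0.044 m).
It fails at once if one of the other loose things is disturbed (moved over 30 mm) (distance of any of pipe_offcut, flange, spray_can, brush, square, grinder, jar from where it was at the start of the episode above 0.03 m).
It also fails if it takes over 72 s, if anything falls off the work surface, if the arm or the gripper's body presses on something with over 40 N, if the wrist force passes 120 N, or if a joint passes its speed limit or range.

## Working session

There is one attempt and no reset: what is moved stays moved. The work goes in short steps, Python scripts to look and compute and a tool call to move; the robot and the scene stay as the last step left them, time stands still between calls to the robot, and variables do not carry over. Pictures are saved under pics/ and viewed, and the job is handed in when it is done.

Besides the shell and the picture viewer there is one more tool, called after "Emit:" as name(argument=value, ...) on one line, values as JSON. arm_command: Moves the arm, as the interface text tells. Its arguments: {"type":"object","properties":{"hand":{"type":"array","items":{"type":"number"}},"travel":{"type":"array","items":{"type":"array","items":{"type":"number"}}},"delta_rot":{"type":"array","items":{"type":"array","items":{"type":"number"}}}},"required":["hand","travel","delta_rot"]}

```bash
ls; mkdir -p pics; python3 - <<'E'
from workcell import arm
import cv2,numpy as np
print(arm.state())
for n in ("top","scene"):
    p,d=arm.read_camera(n); cv2.imwrite(f"pics/{n}0.png",p); np.savez(f"{n}0.npz",p=p,d=d)
    print(n,arm.camera_model(n))
E
```

```text
pics
{'time_s': 0.0, 'q': array([-1.31230243e+00,  1.81569533e-01,  1.60798857e+00,  6.86935673e-06,
        1.35383350e+00, -2.06289891e-01]), 'joint_vel': array([ 7.94880536e-05,  4.22573273e-04,  1.98204548e-04,  6.94063551e-04,
        3.21339456e-04, -1.21264857e-03]), 'tau': array([-1.34380003e-03, -4.44872189e+01, -3.51337123e+01, -4.99698563e-04,
        9.29112837e-03,  2.15682815e-05]), 'ee_pos': array([ 257.61750368, -513.47296613,  247.37751774]), 'eef_rot': array([-3.05539171e+00, -7.23110458e-01,  6.31823770e-05]), 'ft_force': array([ 0.36330768, -0.45047852,  0.39433917]), 'torque': array([-0.0087691 , -0.00926214,  0.01619278]), 'width': 1.0000502318627094}
top {'fx': 464.67714919065537, 'fy': 464.67714919065537, 'cx': 314.65255509745145, 'cy': 196.4556319644638, 'world_from_camera': array([[-1.11983846e-02, -9.81636447e-01,  1.90432358e-01,
         1.85212486e+02],
       [-9.99850076e-01,  8.47714634e-03, -1.50984315e-02,
        -3.34761494e+00],
       [ 1.32068476e-02, -1.90572885e-01, -9.81584207e-01,
         1.44005458e+03],
       [ 0.00000000e+00,  0.00000000e+00,  0.00000000e+00,
         1.00000000e+00]])}
scene {'fx': 462.15597042364004, 'fy': 462.15597042364004, 'cx': 316.31634923614854, 'cy': 199.9586635952136, 'world_from_camera': array([[ 3.47737354e-01,  6.44489977e-01, -6.80963584e-01,
         1.38205857e+03],
       [ 9.37500188e-01, -2.49170305e-01,  2.42914709e-01,
        -3.55382397e+02],
       [-1.31198089e-02, -7.22874006e-01, -6.90855297e-01,
         9.75793969e+02],
       [ 0.00000000e+00,  0.00000000e+00,  0.00000000e+00,
         1.00000000e+00]])}
```

View pics/top0.png

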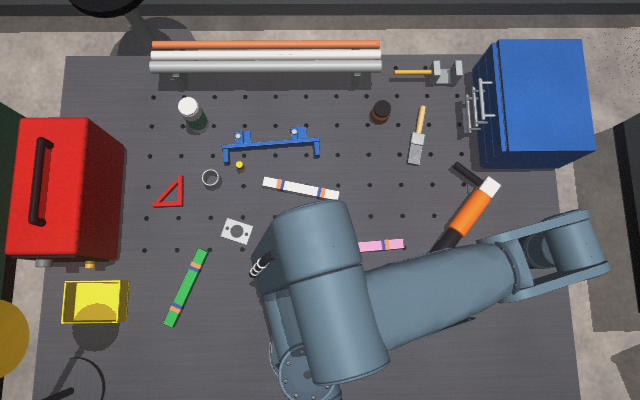

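View pics/scene0.png

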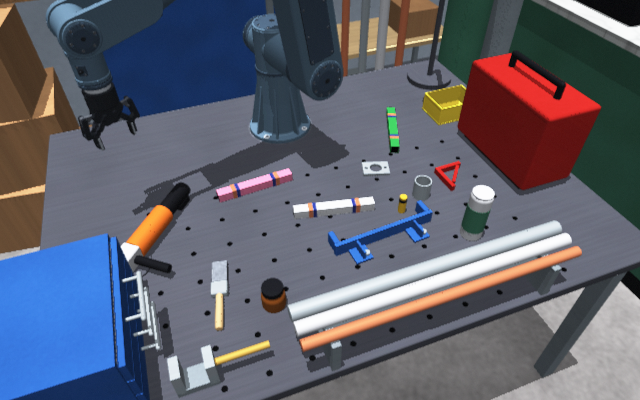

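The top view shows the bright tube from about (263,182) to (339,195), the jig fence from (222,150) to (320,143), and the post at (239,165). The pipe offcut is at (210,178) and the flange at (237,231). Next I'll measure these.

```bash
cat > h.py <<'E'
from workcell import arm
import cv2,numpy as np
def ray(n,uv,z):
    m=arm.camera_model(n);T=m["world_from_camera"]
    uv=np.atleast_2d(uv).astype(float)
    d=np.c_[(uv[:,0]-m["cx"])/m["fx"],(uv[:,1]-m["cy"])/m["fy"],np.ones(len(uv))]@T[:3,:3].T
    o=T[:3,3]; return (o+d*((z-o[2])/d[:,2])[:,None])[:,:2]
def cloud(n,d):
    m=arm.camera_model(n);T=m["world_from_camera"]
    v,u=np.mgrid[:400,:640]
    P=np.stack([(u-m["cx"])/m["fx"]*d,(v-m["cy"])/m["fy"]*d,d],-1)@T[:3,:3].T+T[:3,3]
    P[d==0]=np.nan
    return P
def long_mask(hsv,lo,hi): return cv2.inRange(hsv,np.array(lo),np.array(hi))
E
python3 - <<'E'
from h import *
Z=np.load("top0.npz");p,d=Z["p"],Z["d"]
cv2.imwrite("pics/crop0.png",cv2.resize(p[110:260,140:360],None,fx=3.6,fy=3.6,interpolation=cv2.INTER_CUBIC))
P=cloud("top",d); 
# tube top by height
x,y,z=P[...,0],P[...,1],P[...,2]
hs=cv2.cvtColor(p,cv2.COLOR_BGR2HSV)
for nm,reg,zl,zh in (("tube",(170,205,255,345),22,36),("jig",(120,166,215,325),30,48),("post",(155,172,230,250),50,70),("pipe",(165,190,198,222),45,70),("flange",(215,248,215,258),4,16)):
    r=np.zeros(z.shape,bool); r[reg[0]:reg[1],reg[2]:reg[3]]=1
    m=r&(z>zl)&(z<zh)
    q=np.c_[x[m],y[m]].astype(np.float32)
    rc=cv2.minAreaRect(q)
    print(nm,m.sum(),q.mean(0),rc,np.median(z[m])); 
    print(cv2.boxPoints(rc).round(1).tolist())
E
```

```text
tube 740 [485.51486   20.529358] ((485.8991394042969, 19.158676147460938), (239.82211303710938, 32.3756217956543), 77.58492279052734) 30.228855125773407
[[444.29998779296875, -94.5], [475.8999938964844, -101.4000015258789], [527.5, 132.8000030517578], [495.8999938964844, 139.6999969482422]]
jig 642 [624.2905  113.99327] ((623.678955078125, 112.54541778564453), (119.31463623046875, 302.4442138671875), 5.159586429595947) 39.54324275235399
[[550.7000122070312, 257.79998779296875], [577.9000244140625, -43.400001525878906], [696.7000122070312, -32.70000076293945], [669.5, 268.5]]
post 42 [554.9986  206.14502] ((555.4733276367188, 206.14210510253906), (20.89731788635254, 17.824865341186523), 1.2072428464889526) 59.637845549713006
[[544.7999877929688, 214.8000030517578], [545.2000122070312, 197.0], [566.0999755859375, 197.5], [565.7000122070312, 215.3000030517578]]
pipe 113 [515.24725 293.29523] ((515.1715087890625, 293.7198791503906), (51.24481964111328, 49.145294189453125), 45.835208892822266) 58.23224341283071
[[479.70001220703125, 292.5], [514.9000244140625, 258.20001220703125], [550.7000122070312, 295.0], [515.4000244140625, 329.20001220703125]]
flange 523 [356.24384 218.24608] ((357.18084716796875, 219.94427490234375), (131.7225799560547, 99.84310913085938), 89.64869689941406) 8.892615843048361
[[306.8999938964844, 154.39999389648438], [406.70001220703125, 153.8000030517578], [407.5, 285.5], [307.70001220703125, 286.1000061035156]]
```

View pics/crop0.png

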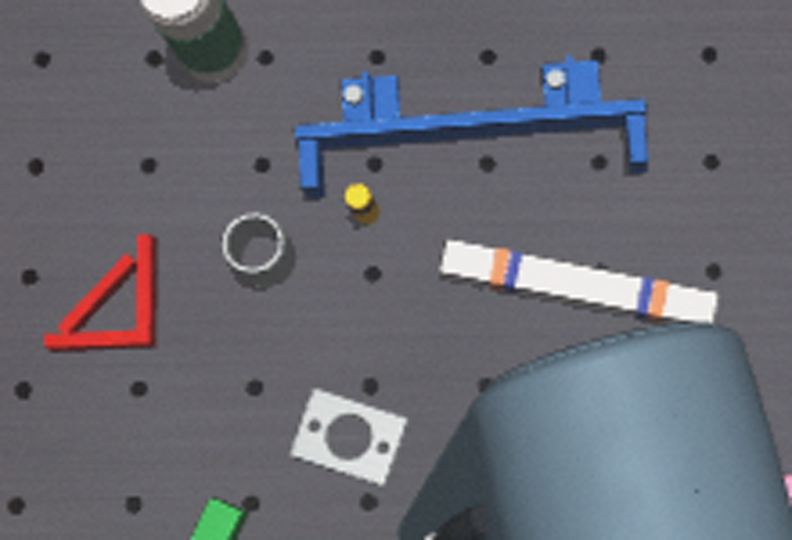

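```bash
python3 - <<'E'
from h import *
Z=np.load("top0.npz");p,d=Z["p"],Z["d"]
P=cloud("top",d);hs=cv2.cvtColor(p,cv2.COLOR_BGR2HSV)
# crop pixel->full ; px centre conv
def c2f(u,v): return ((u+.5)/3.6-.5+140,(v+.5)/3.6-.5+110)
pts={"back_L":(296,127),"back_R":(645,100),"cheekL_frontR":(321,186),"cheekR_frontL":(630,161),"cheekL_frontL":(304,188),"cheekR_frontR":(646,160)}
for k,v in pts.items(): print(k,ray("top",c2f(*v),40 if 'back' in k else 40))
print("post top",ray("top",c2f(358,196),60))
print("pipe top",ray("top",c2f(253,243),60))
print("tube corners",ray("top",[c2f(*a) for a in ((446,240),(718,293),(713,322),(440,271))],30))
print("flange",ray("top",[c2f(*a) for a in ((314,388),(407,418),(383,486),(291,455))],10))
m=(hs[...,0]>100)&(hs[...,0]<125)&(hs[...,1]>120)
m[:118]=0;m[166:]=0;m[:,:218]=0;m[:,325:]=0
b=P[m]; b=b[np.abs(b[:,2]-40)<2.5]
print(len(b))
f=np.polyfit(b[:,1],b[:,0],1);print(f)
# scene view too
p=np.load("scene0.npz")["p"]
cv2.imwrite("pics/crop1.png",cv2.resize(p[160:280,280:450],None,fx=4.6,fy=4.6,interpolation=cv2.INTER_CUBIC))
E
```

```text
back_L [[623.57476801 263.58660358]]
back_R [[646.00090845 -40.07511675]]
cheekL_frontR [[570.3919409  240.64631053]]
cheekR_frontL [[590.79981521 -26.34059336]]
cheekL_frontL [[568.7184289 255.2360259]]
cheekR_frontR [[591.59751424 -40.24145726]]
post top [[555.86111437 205.57419059]]
pipe top [[515.53531582 293.26944392]]
tube corners [[ 524.0394792   133.40830728]
 [ 475.25907921 -100.98368638]
 [ 449.88446924  -96.14913436]
 [ 496.6399122   138.30304717]]
flange [[398.80765959 247.58518286]
 [372.04492006 167.26573358]
 [313.91999492 186.85369395]
 [341.16266602 265.75993826]]
279
[-6.32458957e-02  6.31642039e+02]
```

View pics/crop1.png

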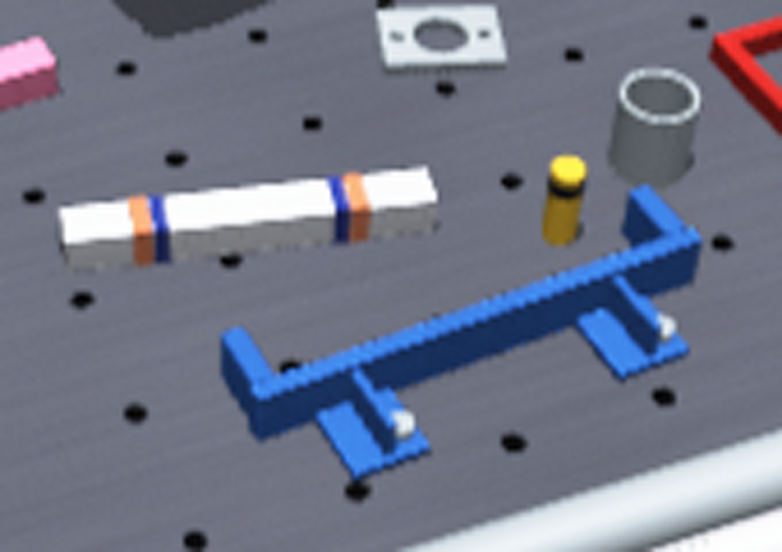

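```bash
cat >> h.py <<'E'
from scipy.spatial.transform import Rotation as Rn
J=np.array([624.,111.]);TH=.075
Ry=np.array([[np.cos(TH),-np.sin(TH)],[np.sin(TH),np.cos(TH)]])
def j2w(a): return J+Ry@np.asarray(a,float)
def w2j(a): return Ry.T@(np.asarray(a,float)-J)
def st():
    s=arm.state();R=Rn.from_rotvec(s["eef_rot"]);x=R.as_matrix()[:,0]
    yaw=np.arctan2(x[1],x[0])
    print("t %.2f pos %s yaw %.3f tilt %.3f jig %s F %s w %.2f"%(s["time_s"],s["ee_pos"].round(1),yaw,np.arccos(-R.as_matrix()[2,2]),w2j(s["ee_pos"][:2]).round(1),s["ft_force"].round(1),s["width"]))
    return s,R,yaw
def to(pos,yaw=None):
    s,R,y0=st()
    d=np.asarray(pos,float)-s["ee_pos"]
    print(" tool travel units",(R.inv().apply(d)/50).round(3), "after-turn units", None if yaw is None else (Rn.from_euler('ZX',[yaw,np.pi]).inv().apply(d)/50).round(3))
    if yaw is not None: 
        print(" turn units z",round(-np.degrees((yaw-y0+np.pi/2)%np.pi-np.pi/2)/8,3))
def tube(n="top",save=None,zt=30):
    p,d=arm.read_camera(n);P=cloud(n,d)
    if save: cv2.imwrite(f"pics/{save}.png",cv2.resize(p[110:260,140:360],None,fx=3.6,fy=3.6,interpolation=cv2.INTER_CUBIC))
    hs=cv2.cvtColor(p,cv2.COLOR_BGR2HSV)
    m=(hs[...,1]<60)&(hs[...,2]>170)
    w=np.abs(P[...,2]-30)<6
    m=(m&w).astype(np.uint8); m[:,:]=cv2.morphologyEx(m,cv2.MORPH_CLOSE,np.ones((9,9)))
    k,l,S,C=cv2.connectedComponentsWithStats(m)
    best=None
    for i in range(1,k):
        if S[i,4]<150: continue
        cs,_=cv2.findContours((l==i).astype(np.uint8),0,cv2.CHAIN_APPROX_NONE)
        vu=cs[0][:,0,:]; q=ray(n,vu,30).astype(np.float32)
        (cx,cy),(a,b),an=cv2.minAreaRect(q)
        L,W=max(a,b),min(a,b); an=np.radians(an if a>b else an+90)
        v=np.array([np.cos(an),np.sin(an)]); v*=np.sign(v[1])
        c=np.array([cx,cy]); phi=np.arctan2(v[0],v[1])
        if 200<L<260 and W<45:
          print("tube c",c.round(1),"L,W",round(L),round(W),"wphi %.3f"%phi,"jig c",w2j(c).round(1),"phi %.3f"%(phi+TH),"a",w2j(c+120*v).round(1),"b",w2j(c-120*v).round(1),"nrm face -x",(c-15*np.array([v[1],-v[0]])).round(1))
        else: print("other",c.round(),round(L),round(W))
E
python3 - <<'E'
from h import *
print(arm.tips_ahead)
to([431.5,30,150],-.2)
tube()
E
```

```text
17.0
t 0.10 pos [ 257.6 -513.5  247.4] yaw 0.465 tilt 0.002 jig [-412.2 -595.3] F [-0.5 -0.1  0.2] w 0.99
 tool travel units [ 7.98  -8.155  1.965] after-turn units [  1.249 -11.344   1.949]
 turn units z 4.761
tube c [486.   18.9] L,W 238 28 wphi 0.210 jig c [-144.5  -81.5] phi 0.285 a [-110.8   33.7] b [-178.2 -196.6] nrm face -x [471.3  22.1]
```

Emit:
arm_command(hand=[1,1,1,1,1], travel=[[0.6,-0.6,0],[0.5,-0.7,0],[0.4,-0.8,0],[0.3,-0.8,0],[0.2,-0.8,0]], delta_rot=[[0,0,0.95],[0,0,0.95],[0,0,0.95],[0,0,0.95],[0,0,0.95]])

```text
time_s: 0.65
ee_pos: [320.7, -306.5, 245.2]
eef_rot: [-3.118, 0.36, 0.003]
ft_force: [1.0, 0.3, -0.8]
width: 0.997
```

```bash
python3 - <<'E'
from h import *
to([431.5,30,150],-.2)
E
```

```text
t 0.65 pos [ 320.7 -306.5  245.2] yaw -0.230 tilt 0.004 jig [-333.7 -393.6] F [ 1.   0.3 -0.8] w 1.00
 tool travel units [ 0.627 -7.053  1.923] after-turn units [ 0.834 -7.036  1.904]
 turn units z -0.216
```

Emit:
arm_command(hand=[1,1,1,1,1], travel=[[0.13,-1,0.1],[0.13,-1,0.1],[0.13,-1,0.2],[0.13,-1,0.2],[0.13,-1,0.2]], delta_rot=[[0,0,-0.1],[0,0,-0.1],[0,0,0],[0,0,0],[0,0,0]])

```text
time_s: 1.15
ee_pos: [402.9, -73.5, 208.1]
eef_rot: [-3.124, 0.329, -0.005]
ft_force: [1.5, -0.1, -0.5]
width: 0.998
```

```bash
python3 - <<'E'
from h import *
to([431.5,30,32],-.205)
E
```

```text
t 1.15 pos [402.9 -73.5 208.1] yaw -0.210 tilt 0.003 jig [-234.3 -167.4] F [ 1.5 -0.1 -0.5] w 1.00
 tool travel units [ 0.118 -2.142  3.523] after-turn units [ 0.138 -2.144  3.522]
 turn units z -0.034
```

Emit:
arm_command(hand=[1,1,1,1,1], travel=[[0.05,-1,0.2],[0.05,-1,0.5],[0.02,-0.12,0.9],[0,0,0.9],[0,0,0.7]], delta_rot=[[0,0,0],[0,0,0],[0,0,0],[0,0,0],[0,0,0]])

```text
time_s: 1.65
ee_pos: [435.2, 29.7, 52.4]
eef_rot: [3.126, -0.311, 0.029]
ft_force: [-0.4, -0.8, 0.3]
width: 1.002
```

```bash
python3 - <<'E'
from h import *
to([431.5,30,27],-.205)
p,d=arm.read_camera("scene"); cv2.imwrite("pics/s2.png",cv2.resize(p[100:280,230:450],None,fx=3.3,fy=3.3))
print(arm.tips_ahead)
E
```

```text
t 1.65 pos [435.2  29.7  52.4] yaw -0.198 tilt 0.018 jig [-194.4  -67. ] F [-0.4 -0.8  0.3] w 1.00
 tool travel units [-0.082  0.009  0.506] after-turn units [-0.073  0.008  0.508]
 turn units z 0.047
17.0
```

View pics/s2.png

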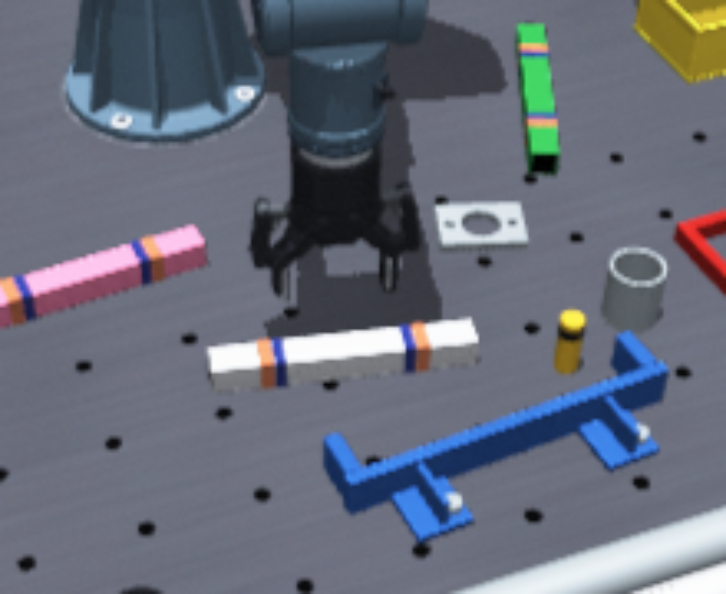

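Emit:
arm_command(hand=[1,1,1,1,1], travel=[[0,0,0.4],[0,0,0.2],[0.3,0,0],[0.15,0,0],[0.15,0,0]], delta_rot=[[0,0,0.04],[0,0,0],[0,0,0],[0,0,0],[0,0,0]])

```text
time_s: 2.2
ee_pos: [459.6, 24.2, 16.8]
eef_rot: [-3.124, 0.321, -0.005]
ft_force: [-0.5, -0.4, 0.8]
width: 0.999
```

Emit:
arm_command(hand=[1,1,1,1,1], travel=[[0.15,0,0],[0.15,0,0],[0.2,0,0],[0.2,0,0],[0.2,0,0]], delta_rot=[[0,0,0],[0,0,0],[0,0,0],[0,0,0],[0,0,0]])

```text
time_s: 2.7
ee_pos: [505.0, 14.7, 17.7]
eef_rot: [-3.123, 0.321, 0.001]
ft_force: [-1.8, 1.1, -0.5]
width: 0.999
```

```bash
python3 - <<'E'
from h import *
st(); tube(save="c3")
E
```

```text
t 2.70 pos [505.   14.7  17.7] yaw -0.205 tilt 0.002 jig [-125.9  -87.1] F [-1.8  1.1 -0.5] w 1.00
```

View pics/c3.png

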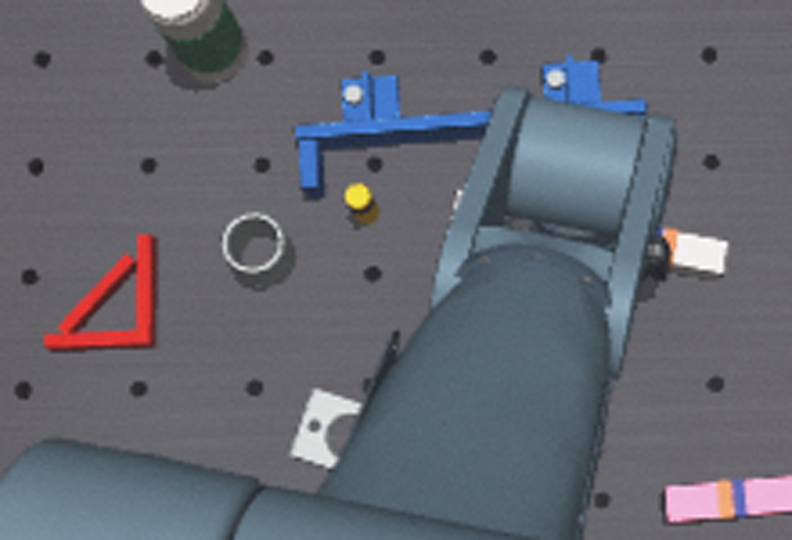

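Emit:
arm_command(hand=[1,1,1,1], travel=[[0.12,0,0],[0.12,0,0],[0.12,0,0],[0,0,0]], delta_rot=[[0,0,0],[0,0,0],[0,0,0],[0,0,0]])

```text
time_s: 3.15
ee_pos: [526.0, 10.2, 18.3]
eef_rot: [-3.123, 0.321, -0.001]
ft_force: [-0.9, -0.3, -1.6]
width: 0.996
```

```bash
python3 - <<'E'
from h import *
st(); tube("scene")
p,d=arm.read_camera("scene"); cv2.imwrite("pics/s4.png",cv2.resize(p[140:280,250:450],None,fx=4,fy=4))
E
```

```text
t 3.15 pos [526.   10.2  18.3] yaw -0.205 tilt 0.002 jig [-105.3  -93.2] F [-0.9 -0.3 -1.6] w 1.00
tube c [ 298.7 -173.5] L,W 234 28 wphi -0.075 jig c [-345.7 -259.3] phi -0.000 a [-345.8 -139.3] b [-345.7 -379.3] nrm face -x [ 283.7 -174.6]
tube c [551.    4.7] L,W 240 33 wphi 0.208 jig c [ -80.8 -100.5] phi 0.283 a [-47.3  14.7] b [-114.3 -215.8] nrm face -x [536.3   7.8]
other [ 641. -355.] 60 37
other [ 863. -447.] 49 39
```

View pics/s4.png

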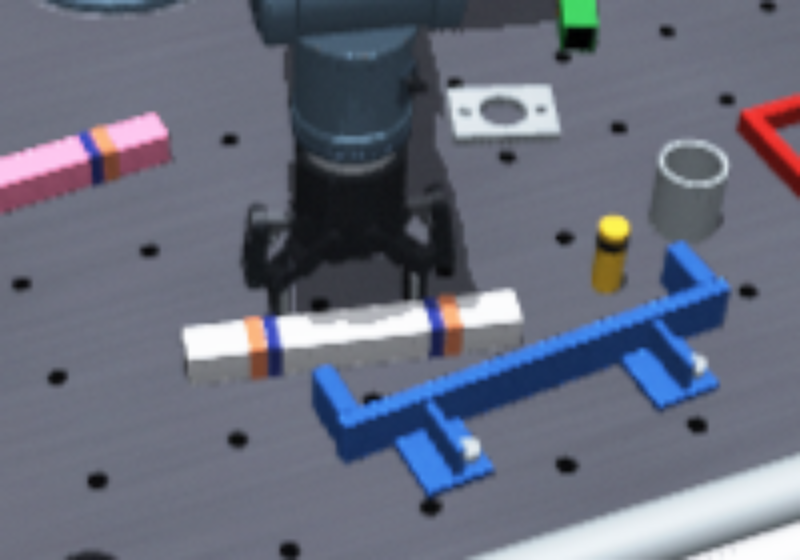

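Emit:
arm_command(hand=[1,1,1,0,-1], travel=[[-0.3,0,0],[-0.2,0,-0.2],[0,0,-0.9],[0,0.6,-0.5],[0.2,0.9,0]], delta_rot=[[0,0,0],[0,0,0],[0,0,0],[0,0,0],[0,0,0]])

```text
time_s: 3.75
ee_pos: [495.5, -58.1, 100.8]
eef_rot: [-3.125, 0.31, -0.007]
ft_force: [0.9, -0.3, 0.1]
width: 0.691
```

```bash
python3 - <<'E'
from h import *
to([518.5,-147,28],-.208)
tube("scene")
E
```

```text
t 3.75 pos [495.5 -58.1 100.8] yaw -0.198 tilt 0.005 jig [-140.8 -159. ] F [ 0.9 -0.3  0.1] w 0.69
 tool travel units [0.793 1.655 1.456] after-turn units [0.816 1.644 1.455]
 turn units z 0.071
tube c [ 299.4 -184. ] L,W 213 28 wphi -0.072 jig c [-345.8 -269.8] phi 0.003 a [-345.4 -149.8] b [-346.1 -389.8] nrm face -x [ 284.4 -185.1]
tube c [551.    4.7] L,W 240 33 wphi 0.205 jig c [ -80.7 -100.5] phi 0.280 a [-47.6  14.8] b [-113.9 -215.9] nrm face -x [536.3   7.7]
other [ 644. -354.] 77 37
other [ 864. -448.] 49 35
```

Emit:
arm_command(hand=[-1,-1,-1,-1,-1], travel=[[0.3,0.7,0],[0.3,0.7,0],[0.22,0.25,0.2],[0,0,0.5],[0,0,0.3]], delta_rot=[[0,0,0.07],[0,0,0],[0,0,0],[0,0,0],[0,0,0]])

```text
time_s: 4.3
ee_pos: [526.1, -165.0, 55.6]
eef_rot: [3.113, -0.341, 0.037]
ft_force: [-0.7, -0.3, 0.4]
width: -0.0
```

```bash
python3 - <<'E'
from h import *
to([518.5,-147,27],-.208)
E
```

```text
t 4.30 pos [ 526.1 -165.    55.6] yaw -0.218 tilt 0.026 jig [-118.3 -267.9] F [-0.7 -0.3  0.4] w -0.00
 tool travel units [-0.241 -0.323  0.564] after-turn units [-0.223 -0.321  0.572]
 turn units z -0.071
```

Emit:
arm_command(hand=[-1,-1,-1], travel=[[-0.21,0,0.2],[0,0,0.35],[0,0,0]], delta_rot=[[0,0,-0.07],[0,0,0],[0,0,0]])

```text
time_s: 4.6
ee_pos: [516.1, -163.7, 25.3]
eef_rot: [3.114, -0.328, 0.038]
ft_force: [-0.3, 0.4, 0.7]
width: -0.001
```

```bash
python3 - <<'E'
from h import *
s,R,y=to([518.5,-147,27],-.208) or st()
d=s["ee_pos"][:2]-[551,4.7]; print(d@[.979,-.206],-(d@[.206,.979])-134.5)
E
```

```text
t 4.60 pos [ 516.1 -163.7   25.3] yaw -0.210 tilt 0.027 jig [-128.2 -265.9] F [-0.3  0.4  0.7] w -0.00
 tool travel units [-0.022 -0.337 -0.038] after-turn units [-0.022 -0.338 -0.034]
 turn units z -0.014
t 4.60 pos [ 516.1 -163.7   25.3] yaw -0.210 tilt 0.027 jig [-128.2 -265.9] F [-0.3  0.4  0.7] w -0.00
0.5422838090040516 37.593181447609226
```

Emit:
arm_command(hand=[-1,-1,-1,-1,-1], travel=[[0,-0.4,0],[0,-0.3,0],[0,-0.15,0],[0,-0.15,0],[0,-0.2,0]], delta_rot=[[0,0,0],[0,0,0],[0,0,0],[0,0,0],[0,0,0]])

```text
time_s: 5.1
ee_pos: [531.2, -105.3, 27.3]
eef_rot: [3.109, -0.33, 0.046]
ft_force: [-0.5, -2.8, -2.0]
width: 0.003
```

Emit:
arm_command(hand=[-1,-1,-1], travel=[[0,-0.2,0],[0,-0.2,0],[0,0,0]], delta_rot=[[0,0,0],[0,0,0],[0,0,0]])

```text
time_s: 5.4
ee_pos: [536.2, -83.1, 27.5]
eef_rot: [3.11, -0.328, 0.047]
ft_force: [0.4, -0.3, -0.6]
width: 0.001
```

```bash
python3 - <<'E'
from h import *
st(); tube("scene")
E
```

```text
t 5.40 pos [536.2 -83.1  27.5] yaw -0.210 tilt 0.033 jig [-102.1 -186.9] F [ 0.4 -0.3 -0.6] w 0.00
tube c [ 298.7 -173.5] L,W 234 28 wphi -0.075 jig c [-345.7 -259.4] phi -0.000 a [-345.8 -139.4] b [-345.7 -379.4] nrm face -x [ 283.7 -174.7]
tube c [561.2  49.4] L,W 238 33 wphi 0.199 jig c [-67.3 -56.7] phi 0.274 a [-34.8  58.9] b [ -99.7 -172.2] nrm face -x [546.5  52.4]
other [ 639. -355.] 57 37
other [ 864. -447.] 48 42
```

Emit:
arm_command(hand=[-1,-1,-1,-1,-1], travel=[[0,-0.15,0],[0,-0.2,0],[0,-0.2,0],[0,-0.2,0],[0,-0.15,0]], delta_rot=[[0,0,0],[0,0,0],[0,0,0],[0,0,0],[0,0,0]])

```text
time_s: 5.95
ee_pos: [546.8, -38.5, 27.6]
eef_rot: [3.107, -0.331, 0.049]
ft_force: [-1.1, -3.4, 0.2]
width: 0.003
```

```bash
python3 - <<'E'
from h import *
st(); tube("scene")
E
```

```text
t 5.95 pos [546.8 -38.5  27.6] yaw -0.212 tilt 0.035 jig [ -88.2 -143.3] F [-1.1 -3.4  0.2] w 0.00
tube c [ 298.7 -173.5] L,W 234 28 wphi -0.076 jig c [-345.7 -259.3] phi -0.001 a [-345.8 -139.3] b [-345.6 -379.3] nrm face -x [ 283.7 -174.6]
tube c [571.6  93.8] L,W 238 33 wphi 0.196 jig c [-53.6 -13.2] phi 0.271 a [-21.5 102.4] b [ -85.7 -128.9] nrm face -x [556.8  96.7]
other [ 649. -357.] 78 37
other [ 863. -447.] 49 38
```

Emit:
arm_command(hand=[-1,-1,-1,-1], travel=[[0,-0.15,0],[0,-0.12,0],[0,0,0],[0,0,0]], delta_rot=[[0,0,0],[0,0,0],[0,0,0],[0,0,0]])

```text
time_s: 6.4
ee_pos: [550.2, -22.4, 27.5]
eef_rot: [3.108, -0.328, 0.049]
ft_force: [-1.0, -3.8, 1.0]
width: -0.001
```

```bash
python3 - <<'E'
from h import *
st(); tube("scene")
p,d=arm.read_camera("scene"); cv2.imwrite("pics/s5.png",cv2.resize(p[140:280,250:450],None,fx=4,fy=4))
E
```

```text
t 6.40 pos [550.2 -22.4  27.5] yaw -0.210 tilt 0.035 jig [ -83.6 -127.5] F [-1.  -3.8  1. ] w -0.00
tube c [ 298.6 -173. ] L,W 235 28 wphi -0.075 jig c [-345.7 -258.9] phi -0.000 a [-345.8 -138.9] b [-345.7 -378.9] nrm face -x [ 283.7 -174.2]
tube c [575.1 110.2] L,W 237 33 wphi 0.196 jig c [-48.8   2.9] phi 0.271 a [-16.7 118.5] b [ -81.  -112.8] nrm face -x [560.4 113.1]
other [ 635. -354.] 75 37
other [ 864. -448.] 47 42
```

View pics/s5.png

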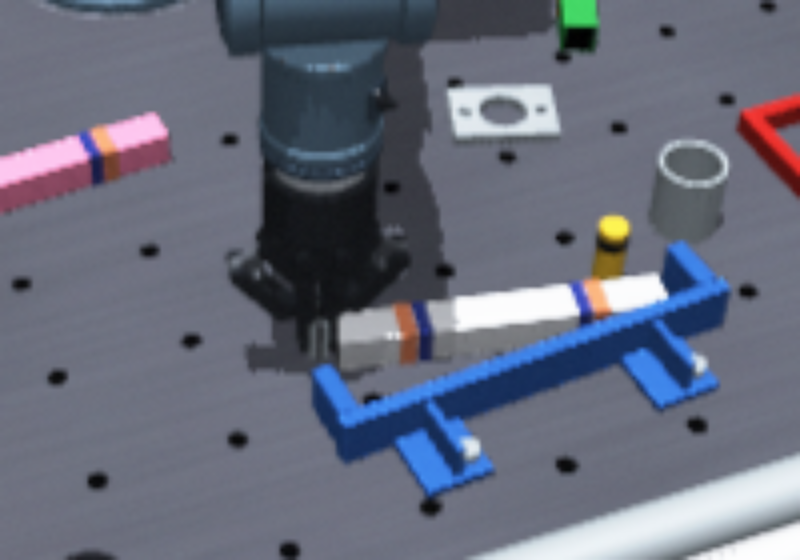

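Emit:
arm_command(hand=[-1,-1,-1,-1,-1], travel=[[0,0.3,0],[0,0.3,-0.3],[0,0,-0.9],[-0.5,0,-0.5],[-0.5,0,0]], delta_rot=[[0,0,0],[0,0,0],[0,0,0],[0,0,-0.9],[0,0,-0.9]])

```text
time_s: 7.0
ee_pos: [490.8, -47.2, 112.7]
eef_rot: [3.124, 0.07, 0.043]
ft_force: [-0.5, 0.2, -0.8]
width: 0.002
```

```bash
python3 - <<'E'
from h import *
w=j2w([-128,-25]);to([*w,50],.075)
s=arm.state();R=Rn.from_rotvec(s["eef_rot"]);T=Rn.from_euler('ZX',[.075,np.pi])
print("rot units",np.degrees((R.inv()*T).as_rotvec())/8, np.degrees((R.inv()*Rn.from_euler('ZX',[.075+np.pi,np.pi])).as_rotvec())/8)
tube("scene")
E
```

```text
t 7.00 pos [490.8 -47.2 112.7] yaw 0.045 tilt 0.032 jig [-144.7 -147.8] F [-0.5  0.2 -0.8] w 0.00
 tool travel units [ 0.226 -2.485  1.217] after-turn units [ 0.333 -2.455  1.254]
 turn units z -0.213
rot units [ 0.12702909 -0.19203223 -0.21438812] [-0.29877893 -0.19764189 22.28274169]
tube c [ 298.8 -174.5] L,W 232 28 wphi -0.075 jig c [-345.7 -260.3] phi -0.000 a [-345.8 -140.3] b [-345.7 -380.3] nrm face -x [ 283.8 -175.6]
tube c [574.6 109.2] L,W 239 33 wphi 0.199 jig c [-49.4   1.9] phi 0.274 a [-16.9 117.5] b [ -81.8 -113.6] nrm face -x [559.9 112.2]
other [ 632. -358.] 92 33
other [ 863. -447.] 49 36
```

Emit:
arm_command(hand=[0,1,1,1,1], travel=[[0.1,-0.8,0],[0.1,-0.8,0],[0.1,-0.75,0.2],[0,0,0.5],[0,0,0.5]], delta_rot=[[0.13,-0.19,-0.21],[0,0,0],[0,0,0],[0,0,0],[0,0,0]])

```text
time_s: 7.55
ee_pos: [496.1, 71.8, 52.8]
eef_rot: [-3.137, -0.112, -0.006]
ft_force: [-0.1, -0.1, -0.2]
width: 0.843
```

```bash
python3 - <<'E'
from h import *
w=j2w([-128,-25]);to([*w,19],.075)
s=arm.state();R=Rn.from_rotvec(s["eef_rot"]);T=Rn.from_euler('ZX',[.075,np.pi])
print("rot units",np.degrees((R.inv()*T).as_rotvec())/8)
E
```

```text
t 7.55 pos [496.1  71.8  52.8] yaw 0.071 tilt 0.005 jig [-130.5  -29.5] F [-0.1 -0.1 -0.2] w 0.84
 tool travel units [ 0.047 -0.088  0.677] after-turn units [ 0.05  -0.089  0.676]
 turn units z -0.025
rot units [-0.01809007 -0.03024443 -0.02509727]
```

Emit:
arm_command(hand=[1,1,1,1,1], travel=[[0,0,0.4],[0,-0.08,0.25],[0.3,0,0],[0.25,0,0],[0.15,0,0]], delta_rot=[[0,0,0],[0,0,0],[0,0,0],[0,0,0],[0,0,0]])

```text
time_s: 8.05
ee_pos: [527.6, 77.5, 13.9]
eef_rot: [-3.135, -0.103, 0.009]
ft_force: [0.0, -0.2, -0.3]
width: 1.003
```

Emit:
arm_command(hand=[1,1,1,1], travel=[[0.15,0,0],[0.15,0,0],[0.15,0,0],[0,0,0]], delta_rot=[[0,0,0],[0,0,0],[0,0,0],[0,0,0]])

```text
time_s: 8.45
ee_pos: [552.3, 78.3, 14.3]
eef_rot: [-3.135, -0.1, 0.01]
ft_force: [0.2, -0.3, -0.5]
width: 1.0
```

```bash
python3 - <<'E'
from h import *
st(); tube("scene")
p,d=arm.read_camera("scene"); cv2.imwrite("pics/s6.png",cv2.resize(p[140:280,250:450],None,fx=4,fy=4))
E
```

```text
t 8.45 pos [552.3  78.3  14.3] yaw 0.064 tilt 0.008 jig [-73.9 -27.2] F [ 0.2 -0.3 -0.5] w 1.00
tube c [ 298.7 -173.2] L,W 235 28 wphi -0.075 jig c [-345.7 -259. ] phi -0.000 a [-345.8 -139. ] b [-345.7 -379. ] nrm face -x [ 283.7 -174.3]
tube c [586.6 112.8] L,W 240 33 wphi 0.060 jig c [-37.2   4.6] phi 0.135 a [-21.  123.5] b [ -53.3 -114.3] nrm face -x [571.6 113.7]
other [ 655. -358.] 85 37
other [ 864. -447.] 47 42
```

View pics/s6.png

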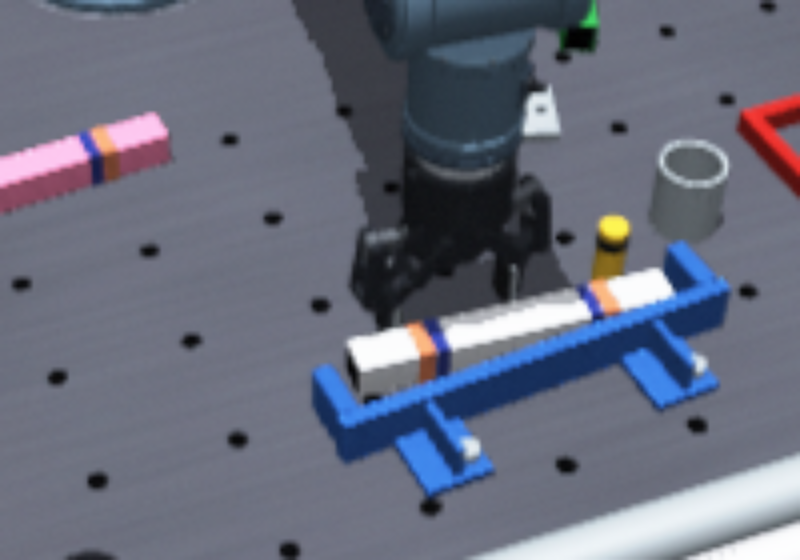

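Emit:
arm_command(hand=[1,1,1,1,1], travel=[[0.15,0,0],[0.15,0,0],[0.15,0,0],[0.15,0,0],[0,0,0]], delta_rot=[[0,0,-0.08],[0,0,0],[0,0,0],[0,0,0],[0,0,0]])

```text
time_s: 9.05
ee_pos: [582.0, 81.0, 13.8]
eef_rot: [-3.134, -0.121, 0.017]
ft_force: [0.8, 0.3, 0.6]
width: 1.005
```

```bash
python3 - <<'E'
from h import *
st(); tube("scene")
E
```

```text
t 9.05 pos [582.   81.   13.8] yaw 0.077 tilt 0.012 jig [-44.1 -26.8] F [0.8 0.3 0.6] w 1.00
other [ 296. -140.] 169 28
tube c [601.2 116.8] L,W 240 24 wphi -0.075 jig c [-22.3   7.5] phi -0.000 a [-22.3 127.5] b [ -22.3 -112.5] nrm face -x [586.2 115.7]
other [ 863. -447.] 48 36
```

Emit:
arm_command(hand=[1,1,1,1], travel=[[0.06,0,0],[0.06,0,0],[0.04,0,0],[0,0,0]], delta_rot=[[0,0,0],[0,0,0],[0,0,0],[0,0,0]])

```text
time_s: 9.5
ee_pos: [584.0, 81.4, 12.4]
eef_rot: [-3.134, -0.119, 0.039]
ft_force: [-0.1, -0.1, 0.1]
width: 0.995
```

```bash
python3 - <<'E'
from h import *
st(); tube("scene")
E
```

```text
t 9.50 pos [584.   81.4  12.4] yaw 0.076 tilt 0.026 jig [-42.1 -26.5] F [-0.1 -0.1  0.1] w 1.00
tube c [ 298.7 -173. ] L,W 235 28 wphi -0.075 jig c [-345.7 -258.9] phi 0.000 a [-345.7 -138.9] b [-345.7 -378.9] nrm face -x [ 283.7 -174.2]
tube c [602.2 116.9] L,W 240 22 wphi -0.072 jig c [-21.3   7.5] phi 0.003 a [-21.  127.5] b [ -21.6 -112.5] nrm face -x [587.2 115.8]
other [ 639. -353.] 60 37
other [ 863. -446.] 47 40
```

Emit:
arm_command(hand=[1], travel=[[0.15,0,-0.05]], delta_rot=[[0,0,0]])

```text
time_s: 9.65
ee_pos: [584.4, 81.6, 12.5]
eef_rot: [-3.134, -0.119, 0.065]
ft_force: [-37.6, -8.6, 14.2]
width: 1.0
```

```bash
python3 - <<'E'
from h import *
s,R,y=st()
print("rot units",np.degrees((R.inv()*Rn.from_euler('ZX',[.075,np.pi])).as_rotvec())/8,s["tau"])
p,d=arm.read_camera("scene"); cv2.imwrite("pics/s7.png",cv2.resize(p[140:280,250:450],None,fx=4,fy=4))
p,d=arm.read_camera("top"); cv2.imwrite("pics/t7.png",cv2.resize(p[110:260,140:360],None,fx=3.6,fy=3.6,interpolation=cv2.INTER_CUBIC))
E
```

```text
t 9.65 pos [584.4  81.6  12.5] yaw 0.076 tilt 0.042 jig [-41.7 -26.3] F [-37.6  -8.6  14.2] w 1.00
rot units [-0.04691449  0.2946349   0.00521228] [  3.05520661 -56.20381594 -44.49166059   2.39034846 -10.7848084
  -1.05121985]
```

View pics/s7.png

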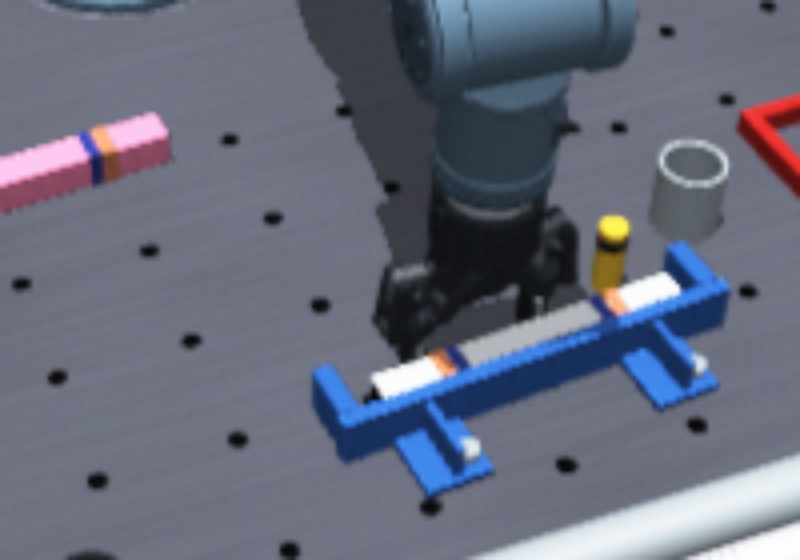

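View pics/t7.png

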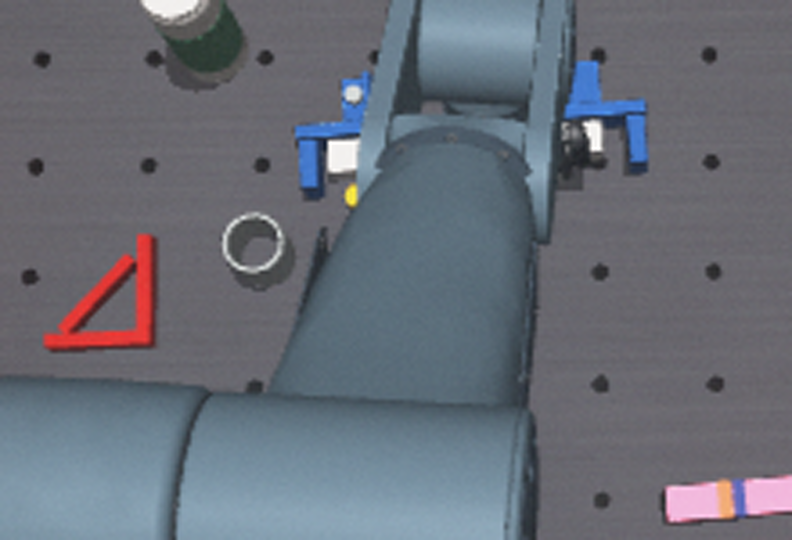

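Emit:
arm_command(hand=[1,1,1,1,1], travel=[[-0.15,0,0],[-0.5,0,-0.1],[-0.8,0,-0.3],[-0.8,0,-0.9],[-0.8,0,-0.9]], delta_rot=[[0,0,0],[0,0,0],[0,0,0],[0,0,0],[0,0,0]])

```text
time_s: 10.25
ee_pos: [447.1, 70.4, 111.0]
eef_rot: [-3.132, -0.117, 0.071]
ft_force: [0.6, -0.5, 2.4]
width: 0.998
```

Emit:
arm_command(hand=[1,1,1,1,1], travel=[[-0.3,0.8,-0.8],[-0.2,0.9,-0.6],[0,1,-0.3],[0,1,0],[0,1,0]], delta_rot=[[0,0,0],[0,0,0],[0,0,0],[0,0,0],[0,0,0]])

```text
time_s: 10.75
ee_pos: [447.6, -153.6, 197.2]
eef_rot: [3.137, 0.137, -0.039]
ft_force: [1.5, 0.7, -0.4]
width: 0.998
```

```bash
python3 - <<'E'
from h import *
st(); tube("scene"); tube("top",save="t8")
E
```

```text
t 10.75 pos [ 447.6 -153.6  197.2] yaw 0.087 tilt 0.025 jig [-195.7 -250.7] F [ 1.5  0.7 -0.4] w 1.00
tube c [ 299.2 -180.2] L,W 221 28 wphi -0.075 jig c [-345.7 -266. ] phi 0.000 a [-345.6 -146. ] b [-345.7 -386. ] nrm face -x [ 284.3 -181.3]
tube c [602.2 116.9] L,W 240 22 wphi -0.071 jig c [-21.3   7.5] phi 0.004 a [-20.9 127.5] b [ -21.7 -112.5] nrm face -x [587.2 115.8]
other [ 864. -447.] 48 42
tube c [608.8 118.2] L,W 238 28 wphi -0.073 jig c [-14.6   8.4] phi 0.002 a [-14.4 128.4] b [ -14.9 -111.6] nrm face -x [593.8 117.1]
other [ 305. -184.] 79 26
```

View pics/t8.png

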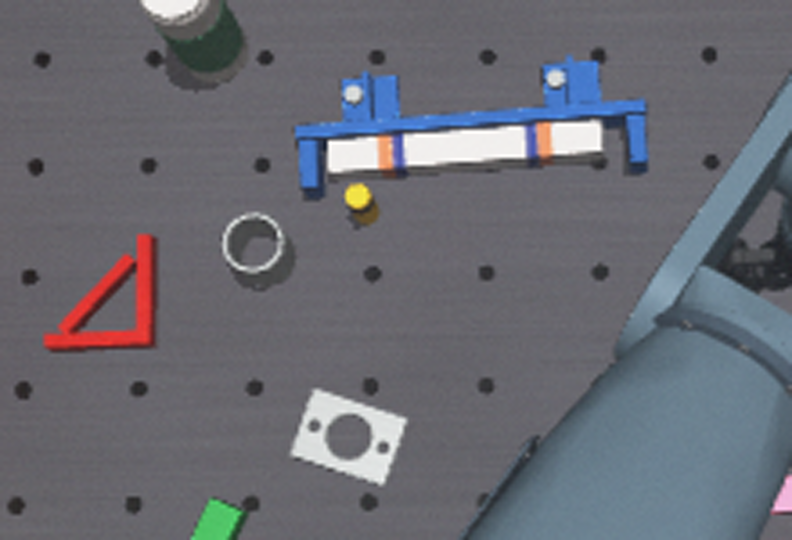

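The top view shows the tube parallel to the fence and touching it from about (328,155) to (602,138). The offcut and flange haven't moved and the hand is well away, so I'm handing the job in.

```bash
python3 - <<'E'
from workcell import arm
print(arm.finish_job())
E
```

```text
the job is handed in; nothing more can be done
None
```

The tube is in the jig, flush against the back fence between the cheeks. The job is handed in; the finish call gives no verdict.

**What I did:**
- I pushed the tube across the table with both open fingers.
- With the fingers shut, I pushed it lengthways until its +y end was behind the post. That end was at about jig (-17, 118) mm, with the tube at an angle of 0.27 rad.
- I then swung the other end in with the open fingers and pressed it home, reading about 38 N against the fence.

**Last checks:**
- **Top camera:** the tube centre is at jig (-14.6, 8.4) mm and the angle to the fence is 0.002 rad. The ends are at x of about -14.4 and -14.9 mm.
- **Surroundings:** the hand is clear at 197 mm height. The offcut, flange, square and spray can look unmoved in the top view. I did not re-measure any of them, or look at the brush, grinder and jar again.
- **Disagreement:** the scene camera put the tube centre at x = -21.3 mm, with an apparent width of only 22 mm. The fence hides part of the tube's top from that side, which would shift the reading. I relied on the top view and the force stop instead.

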